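Lock the insert ring of a router table with a two-pin spanner

ROBOT

A 7-joint arm with a two-finger parallel gripper is mounted at the origin on the work surface. World frame = base frame: x ahead of the robot, y to its left, z up, the work surface at z = 0. Lengths are in m, angles in rad, forces in N, time in s.
With the tool pointing down it reaches from about 0.425 to 0.925 m from the base axis. Payload 6.8 kg.
Tool frame: the origin (TCP) lies midway between the tips of the shut fingers; the grasp point (between the pads) lies r.grip_point_offset behind it (r.grip_point_offset is the distance from the TCP to the grasp point, in m); z points along the fingers, y is the direction in which the jaws open and shut (so a half turn about z gives the same grasp; the last joint's range is limited). The gripper opens to 85 mm and grips with 20 to 120 N. Pads are 22 mm wide; open, the fingers measure 114 mm over their backs; the gripper's body (76 mm by 85 mm) begins 54 mm behind the grasp point. The pads swing forward as they close: fully open they stand 13 mm farther back than shut.
Start: joints at [-1.279, 0.477, 0.022, 1.555, -0.011, 1.109, -0.083], TCP at [0.263, 0.622, 0.231] pointing down, gripper open.
Joint ranges: [-2.96, 2.96], [-0.34, 2.1], [-1.41, 1.46], [0.24, 2.44], [-1.37, 4.51], [0.17, 1.92], [-2.96, 2.96]. Speed limits (rad/s): [2.39, 2.39, 3.14, 3.14, 3.14, 3.14, 3.14].

INTERFACE

Orientations are given as a rotation vector (axis times angle).
In Python, from bench import r gives the robot as it stands. The module is installed in compiled form; this text tells all that it offers.
- The arm moves only by the tool play_rows, never from a script. Its argument "deltas" is a list of rows, each a list of 3 entries, a list of its own where there are three numbers: the finger opening in mm, from 0 to 85.4, then the shift along the tool's x, y, z in mm, then the turn, a rotation vector about the tool's x, y, z in rad. A call has 1 to 8 rows; each row is the pose to reach, as a shift and turn from the pose measured when the call began, along the tool's axes at that moment; what a row does not reach only later rows make up. A row lasts 1/8 s, in which the tool goes at most 62.5 mm and 10.7 degrees, less where a joint would pass 70% of its speed; a pose out of reach is approached as far as the arm can. A call with a gripper value outside its range is refused whole. The fingers move at their own pace and stop on an object; "squeeze" is the grip in N (left out, the last holds). Time passes only in rows, so rows that repeat a pose let the fingers close. It gives the time, the measured TCP pose, the force and the opening at its end, in the units of the state.
- r.get_obs(): the state, without advancing time (a new reading comes with each control period).
- r.grab_frame(name): name is "scene" or "top" or "wrist"; returns (picture, depth): 480x640x3 uint8, red, green, blue; 480x640 float32, m along the optical axis (not along the pixel's ray), 0 where there is no reading.
- r.camera_model(name): a dict with "mtx" (3x3 intrinsics, pixels), "D" ([k1, k2, p1, p2, k3] as OpenCV has them; the pictures are not rectified), "rvec" (rotation vector, rad) and "tvec" (3), from world to camera coordinates, as OpenCV has them; the wrist camera has in their place "T_tool_cam" (4x4, takes a point from camera to tool coordinates, whose origin is the TCP and whose axes are the flange's). Camera axes: x right, y down, z forward; pixel columns grow to the right and rows downward; lengths in m; the calibration is good to about 2 mm. A picture is of the moment at which its call begins: read the wrist's pose just before it. camera_model takes no time and is no camera call.
- r.hand_in(): hands the job in, once; it reports no verdict.
The state is a dict: "clock": time; "joints": joint angles; "qvel": joint speeds; "tau": joint torques, N m; "tcp_pos": TCP position; "orientation": TCP orientation; "contact_force": force on the tool from outside, world axes, zero at the start; "moment": the same for the moment, N m; "grip_width": finger opening in m.
Only numpy, scipy, OpenCV 4.12 (cv2) and the standard library are available. Lean on these libraries where they do the work, as an engineer would, in place of code of your own. Each camera call takes 0.05 s, during which the arm holds its last target. There are 200 camera calls.

TASK

The router table's top is propped open on its stays after a bit change and its red insert ring is still loose. Take the two-pin spanner from the blue tray, sink both its pins in the two holes of the ring before you turn anything, then turn the ring clockwise (seen facing it) until it comes up solid against its stop, without forcing it. Take the spanner off and lay it back in the tray, pins down, and leave the other things on the bench where they are.

Things in the scene. Friction and masses are not known exactly. Their poses are not given: they have to be found in the camera images.
- router_table: Fixed bench router table of plywood; place and yaw differ each time. Origin under its centre. Its brown top (340 mm up the slope, 420 mm wide, 18 mm thick) is fixed, propped open, sloping 30 degrees from level: its low edge, about 200 mm above the bench, is on the table's -x side (towards the robot), its high edge on the +x side. Nothing stands above the face.
- plate: Aluminium insert plate, 178 (up the slope) x 229 mm, flush in the sloping top. Origin: centre of the red ring, in the flat upper face (ring, plate and top are flush), 293 mm above the bench, 155 mm from the top's low edge and 185 mm from its high edge. Axes: z out of the face, leaning 30 degrees from vertical towards the low edge; x straight up the slope; y level.
- ring_center (a point): Centre of the red insert ring in its upper face (axes as the plate). 96 mm across, bore 44 mm, 9.5 mm thick; two opposite round through holes 9.5 mm wide, 35 mm from the centre. With joint ring at q they stand NEAR 2.02 - q and -1.12 - q rad (in the plate's x-y plane, from x towards y). Rings are drilled differently: the pair is up to 0.12 rad to either side of that; look or feel for it.
- ring (a joint): Turning of the red ring in the plate (rad), 0 to 0.80, growing clockwise seen facing it (about plate -z). 0.80 is the solid stop, locked: its white line meets the plate's black line, straight up the slope. Starts at 0 to 0.25. It drags with a steady 0.25 N m and stays where left. The spanner fits with its x axis near 0.45 - q rad from plate x (handle down the slope), or half a turn off.
- spanner: Two-pin face spanner, 0.28 kg, 159 mm long, lying in the tray on its two pin tips and the tail of its handle (so x rises 10 degrees). Origin midway between the pins, on the fork's underside. x from handle to fork, z away from the pins, y across. Steel pins, 8 mm thick, tapered tips, 9 mm long towards -z, at y = +35 and -35 mm. Fully engaged, the fork's underside lies on the ring's face.
- spanner_head (a point): Same point as the spanner's origin. The steel fork is a V 7 mm thick, its arms running back from the pins to x = -35 mm; from there a neck rises to the orange handle.
- spanner_grip (a point): Place to grip on the orange handle, its mid-height: x = -70, y = 0, z = 30 mm in the spanner's frame. The handle is a straight bar along x from -45 to -150 mm, 20 mm wide in y, z from 18 to 42 mm (so with the pins fully in, its underside is 18 mm above the plate).
- pin_left (a point): Tip of the pin at y = +35 mm (z = -9 mm) of the spanner
- pin_right (a point): Tip of the pin at y = -35 mm (z = -9 mm) of the spanner
- tray: Shallow blue tray fixed on the bench, 260 (x) x 180 (y) x 24 mm, walls and floor 4 mm; origin under its centre. At the start the spanner lies in it with its origin 50 mm ahead of the tray's centre in x, give or take 15 mm, and 13 mm above the tray's origin.
- spare_ring: Bystander: spare red insert ring lying flat, 96 mm across, 9.5 mm thick; origin under its centre
- collet_wrench: Bystander: steel open-end wrench lying flat, 170 mm long; origin at mid-length
- handsaw: Bystander: handsaw lying flat, steel blade 330 mm, pale wooden handle; origin near the heel of the blade
- bit_case: Bystander: red closed router-bit case, 160 x 100 x 35 mm; origin under its centre
- push_block: Bystander: yellow push block with a black bow handle, 220 x 80 x 97 mm; origin under its centre
- pencil: Bystander: flat green carpenter's pencil, 175 mm; origin under its centre

How it is judged:
On the way, in this order (a step that is already met when the one before it is completed fails the run):
1. both spanner pins are sunk in the ring's holes before the ring is turned (z of each of pin_left, pin_right in the frame of plate below -0.0055 m and distance between spanner and plate below 0.007 m and value of joint ring below 0.35 rad), for 0.2 s.
2. the ring is turned to its stop with both pins still in the holes (z of each of pin_left, pin_right in the frame of plate below -0.0055 m and distance between spanner and plate below 0.007 m and value of joint ring above 0.765 rad), for 0.1 s.
At the end, for the whole second after the job is handed in: The ring stands at its stop (ring above 0.765 rad of 0.80) and at rest; the spanner lies in the tray, at rest, its fork and grip point inside the tray's outline and the grip point under 60 mm above the tray's underside, pins down (within 0.4 rad of upright) (value of joint ring above 0.765 rad and x of spanner in the frame of tray between -0.13 and 0.13 m and y of spanner in the frame of tray between -0.09 and 0.09 m and x of spanner_grip in the frame of tray between -0.13 and 0.13 m and y of spanner_grip in the frame of tray between -0.09 and 0.09 m and z of spanner_grip in the frame of tray below 0.06 m and angle between spanner's own z axis and vertical below 0.4 rad and linear speed of spanner below 0.03 m/s and velocity of joint ring below 0.05 rad/s); the robot touches nothing.
It fails at once if a bystander is shoved more than 25 mm (distance of any of spare_ring, collet_wrench, handsaw, bit_case, push_block, pencil from where it was at the start of the episode above 0.025 m).
It fails at once if the spanner is forced: more than 100 N against the ring or the table top (contact force between spanner and plate above 100 N).
It also fails if it takes over 67 s, if anything falls off the work surface, if the arm or the gripper's body presses on something with over 40 N, if the wrist force passes 120 N, or if a joint passes its speed limit or range.

## Working session

There is one attempt and no reset: what is moved stays moved. The work goes in short steps, Python scripts to look and compute and a tool call to move; the robot and the scene stay as the last step left them, time stands still between calls to the robot, and variables do not carry over. Pictures are saved under pics/ and viewed, about 8 in all and at most 12, crops included, and the job is handed in when it is done.

Besides the shell and the picture viewer there is one more tool, called after "Emit:" as a command line: name --argument value ..., lists and objects as JSON in quotes. play_rows: Moves the arm, as the interface text tells. Its arguments: {"type":"object","properties":{"deltas":{"type":"array"},"squeeze":{"type":"number"}},"required":["deltas"]}

```bash
mkdir -p pics; ls; python3 - <<'E'
from bench import r
import cv2,numpy as np
o=r.get_obs();print(o, r.grip_point_offset)
for n in("scene","top","wrist"):
    p,d=r.grab_frame(n);np.savez(f"{n}0.npz",p=p,d=d)
    cv2.imwrite(f"pics/{n}0.png",p[:,:,::-1]); print(n,r.camera_model(n))
E
```

```text
pics
{'clock': 0.0, 'joints': array([-1.27905395,  0.47777968,  0.02230647,  1.5564712 , -0.01146028,
        1.10930941, -0.08313761]), 'qvel': array([-0.00057715, -0.00147267, -0.00175443,  0.00082873, -0.0002234 ,
       -0.00113511,  0.00029446]), 'tau': array([-4.05402288e-04, -5.96438420e+01,  1.60739075e+00, -2.81201684e+01,
        1.23629623e-02,  9.10379458e-03, -1.72071748e-05]), 'tcp_pos': array([0.26253021, 0.62119714, 0.23033045]), 'orientation': array([-6.23805607e-01, -3.07882141e+00,  2.87078829e-03]), 'contact_force': array([ 0.3835281 , -0.4031431 , -0.17212576]), 'moment': array([ 0.00550734, -0.02031337, -0.02090656]), 'grip_width': 0.08515362387652545} 0.0187
scene {'mtx': array([[598.71405231,   0.        , 315.34363416],
       [  0.        , 598.71405231, 240.13641289],
       [  0.        ,   0.        ,   1.        ]]), 'D': array([-0.15738352,  0.        ,  0.        ,  0.        ,  0.        ]), 'rvec': array([ 2.25270794, -0.29986481,  0.12493953]), 'tvec': array([-0.48490763,  0.18608814,  1.63757508])}
top {'mtx': array([[560.671219  ,   0.        , 32
[... 211 characters left out ...]
 2.21185014, -2.15076039,  0.06491671]), 'tvec': array([-0.05957812,  0.49448499,  1.44769908])}
wrist {'mtx': array([[430.88244694,   0.        , 316.6447966 ],
       [  0.        , 430.88244694, 242.69457444],
       [  0.        ,   0.        ,   1.        ]]), 'D': array([-0.06658622,  0.        ,  0.        ,  0.        ,  0.        ]), 'T_tool_cam': array([[-1.40468887e-03, -9.50197137e-01, -3.11646318e-01,
         7.94668271e-02],
       [ 9.99997291e-01, -7.56243047e-04, -2.20155044e-03,
        -1.03648752e-03],
       [ 1.85622656e-03, -3.11648566e-01,  9.50195625e-01,
        -1.42178815e-01],
       [ 0.00000000e+00,  0.00000000e+00,  0.00000000e+00,
         1.00000000e+00]])}
```

View pics/top0.png

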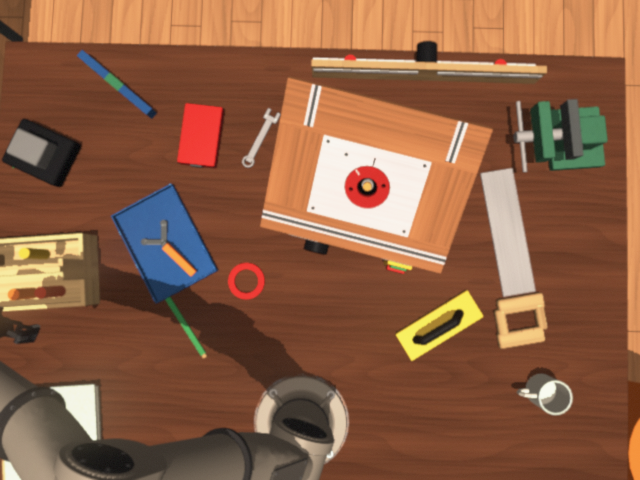

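View pics/scene0.png

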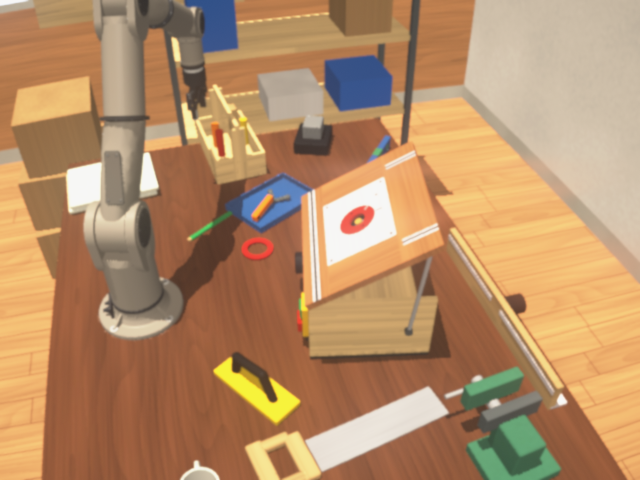

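The top view shows the tray centred near (165,243), with the orange handle running (160,245)→(195,272) and the fork up-left of it. The ring is near (367,187), with its white line up-left and the black line just above it. The scene view agrees.

```bash
cat > h.py <<'E'
import cv2,numpy as np
from bench import r
from scipy.spatial.transform import Rotation as R
def pose(cam,o=None):
    "camera model -> K,D,Rwc,c (camera to world)"
    m=r.camera_model(cam)
    if cam=="wrist":
        T=np.eye(4);T[:3,:3]=R.from_rotvec(o["orientation"]).as_matrix();T[:3,3]=o["tcp_pos"]
        T=T@m["T_tool_cam"];return m["mtx"],m["D"],T[:3,:3],T[:3,3]
    A=R.from_rotvec(m["rvec"]).as_matrix();return m["mtx"],m["D"],A.T,-A.T@m["tvec"]
def cast(P,px,p0,n=(0,0,1)):
    "pixels -> world points on plane through p0 with normal n"
    K,D,A,c=P;u=cv2.undistortPoints(np.float64(px).reshape(-1,1,2),K,D).reshape(-1,2)
    d=np.c_[u,np.ones(len(u))]@A.T;n=np.array(n,float)
    return c+d*(((np.array(p0)-c)@n)/(d@n))[:,None]
def proj(P,X):
    K,D,A,c=P;return cv2.projectPoints((np.atleast_2d(X)-c)@A,np.zeros(3),np.zeros(3),K,D)[0].reshape(-1,2)
def hsv(p):return cv2.cvtColor(p,cv2.COLOR_RGB2HSV)
def big(m,roi=None):
    m=m.astype(np.uint8)*255
    if roi:z=np.zeros_like(m);x0,y0,x1,y1=roi;z[y0:y1,x0:x1]=m[y0:y1,x0:x1];m=z
    return max(cv2.findContours(m,cv2.RETR_EXTERNAL,cv2.CHAIN_APPROX_NONE)[0],key=cv2.contourArea)
E
python3 - <<'E'
from h import *
P=pose("top");f=np.load("top0.npz");p=f["p"];H=hsv(p)
h,s,v=[H[...,i].astype(int) for i in range(3)]
b=big((h>100)&(h<120)&(s>120)&(v>60),(90,170,240,320))
c=cast(P,cv2.convexHull(b).reshape(-1,2),[0,0,.024])[:,:2]
(cx,cy),sz,a=cv2.minAreaRect(np.float32(c));print("tray",cx,cy,sz,a)
o=big((h>4)&(h<16)&(s>180)&(v>150),(130,210,215,290))
c=cast(P,o.reshape(-1,2),[0,0,.035])[:,:2];print("handle",cv2.minAreaRect(np.float32(c)),cv2.contourArea(o))
w=big((s<50)&(v>190),(290,120,450,250))
q=cv2.boxPoints(cv2.minAreaRect(cv2.convexHull(w)));
q=cv2.approxPolyDP(cv2.convexHull(w),8,True).reshape(-1,2);print(q)
rr=big(((h<5)|(h>174))&(s>180),(330,150,410,220));e=cv2.fitEllipse(rr);print("ring px",e)
# yaw: iterate plane normal
yaw=0
for i in range(5):
    n=R.from_euler("zy",[yaw,-30],degrees=True).as_matrix()
    C=cast(P,[e[0]],[0,0,.293])[0]
    Q=(cast(P,q,C,n[:,2])-C)@n
    yaw+=np.degrees(np.arctan2(*(lambda d:(d[1],d[0]))(max([Q[(k+1)%4]-Q[k] for k in range(4)],key=lambda d:d[1])))) -90
    print(C,yaw);
print(Q.round(4))
E
```

```text
tray 0.4514158368110657 0.37583422660827637 (0.25830262899398804, 0.18100951611995697) 30.00117301940918
handle ((0.4146121144294739, 0.32599785923957825), (0.09965597093105316, 0.00544741190969944), 47.32946014404297) 54.5
[[430 162]
 [406 236]
 [307 210]
 [325 135]]
ring px ((367.15533447265625, 186.91067504882812), (38.42036437988281, 41.97706985473633), 83.94207763671875)
[ 0.5717958  -0.13450548  0.293     ] -14.401154819300842
[ 0.5717958  -0.13450548  0.293     ] -14.401154819300814
[ 0.5717958  -0.13450548  0.293     ] -14.401154819300842
[ 0.5717958  -0.13450548  0.293     ] -14.401154819300814
[ 0.5717958  -0.13450548  0.293     ] -14.401154819300842
[[ 0.0893 -0.109   0.    ]
 [-0.0876 -0.1176 -0.    ]
 [-0.0876  0.1095  0.    ]
 [ 0.0849  0.1168 -0.    ]]
```

```bash
cat >> h.py <<'E'
def goto(p,M,o=None):
    "shift (mm) and turn (rad) in tool axes from present pose to TCP p, orientation M"
    o=o or r.get_obs();A=R.from_rotvec(o["orientation"]).as_matrix()
    d=A.T@(np.array(p)-o["tcp_pos"])*1000;w=R.from_matrix(A.T@M).as_rotvec()
    print("shift",d.round(1).tolist(),"turn",w.round(4).tolist(),"deg",np.degrees(np.linalg.norm(w)).round(1))
def plate(yaw):return R.from_euler("zy",[yaw,-30],degrees=True).as_matrix()
OFF=.0187
def tool_for(Rs,os,h=0.0,g=(-.070,0,.030)):
    "TCP pose gripping the spanner (frame Rs,os) at g, grasp B: tool x=+spanner x, z=-spanner z; h extra lift along spanner z"
    M=Rs@np.diag([1.,-1,-1]);return os+Rs@np.array([g[0],g[1],g[2]-OFF+h]),M
E
python3 - <<'E'
from h import *
C=np.array([.572,-.1345,.293]);Pl=plate(-15)
for ang,h in((.33,.1),(.33,.0)):
    Rs=Pl@R.from_rotvec([0,0,ang]).as_matrix()
    p,M=tool_for(Rs,C,h);print(p);goto(p,M)
E
```

```text
[ 0.45586915 -0.13927034  0.35446999]
shift [-474.1, -625.6, -123.0] turn [-0.7048, 0.1197, 2.5934] deg 154.1
[ 0.50586915 -0.13927034  0.26786745]
shift [-520.2, -606.0, -36.4] turn [-0.7048, 0.1197, 2.5934] deg 154.1
```

Emit:
play_rows --deltas '[[85, [-60, -60, -120], [0, 0, 0.18]], [85, [-120, -120, -180], [-0.05, 0, 0.36]], [85, [-170, -170, -180], [-0.1, 0, 0.54]], [85, [-210, -220, -180], [-0.15, 0.01, 0.72]], [85, [-250, -270, -180], [-0.2, 0.02, 0.9]], [85, [-280, -320, -180], [-0.25, 0.03, 1.08]], [85, [-310, -370, -170], [-0.3, 0.04, 1.26]], [85, [-340, -420, -160], [-0.35, 0.06, 1.44]]]'

```text
clock: 1.15
tcp_pos: [0.3942, 0.197, 0.3957]
orientation: [2.477, 1.848, 0.508]
contact_force: [1.0, -0.6, 0.4]
grip_width: 0.085
```

```bash
python3 - <<'E'
from h import *
o=r.get_obs();print(o["clock"],o["tcp_pos"],o["joints"].round(2))
C=np.array([.572,-.1345,.293]);Pl=plate(-15)
Rs=Pl@R.from_rotvec([0,0,.33]).as_matrix()
goto(*tool_for(Rs,C,.1))
E
```

```text
1.15 [0.39418372 0.19703926 0.39569584] [-1.03 -0.29  0.32  2.06  0.14  1.04 -1.04]
shift [-309.3, 151.3, -6.6] turn [-0.3178, 0.091, 1.1552] deg 68.8
```

Emit:
play_rows --deltas '[[85, [-45, 20, 0], [-0.05, 0.015, 0.17]], [85, [-90, 40, 0], [-0.09, 0.03, 0.34]], [85, [-140, 65, 0], [-0.14, 0.045, 0.51]], [85, [-190, 90, 0], [-0.19, 0.06, 0.68]], [85, [-240, 115, -5], [-0.24, 0.07, 0.85]], [85, [-280, 135, -5], [-0.28, 0.08, 1.0]], [85, [-309, 151, -7], [-0.318, 0.091, 1.155]], [85, [-309, 151, -7], [-0.318, 0.091, 1.155]]]'

```text
clock: 2.15
tcp_pos: [0.455, -0.1417, 0.3542]
orientation: [3.016, 0.091, 0.807]
contact_force: [0.1, 0.5, 0.5]
grip_width: 0.0848
```

```bash
python3 - <<'E'
from h import *
o=r.get_obs();print(o["clock"],o["tcp_pos"],o["joints"].round(2))
C=np.array([.572,-.1345,.293]);Pl=plate(-15)
Rs=Pl@R.from_rotvec([0,0,.33]).as_matrix()
goto(*tool_for(Rs,C,.1));goto(*tool_for(Rs,C,0))
p,d=r.grab_frame("wrist");np.savez("w1.npz",p=p,d=d,tp=o["tcp_pos"],to=o["orientation"]);cv2.imwrite("pics/w1.png",p[:,:,::-1])
E
```

```text
2.15 [ 0.45495546 -0.14170849  0.35424545] [-0.02 -0.25  0.23  2.19 -0.07  0.69 -1.26]
shift [1.1, -2.4, 0.3] turn [0.0028, 0.0009, -0.0072] deg 0.4
shift [1.1, -2.7, 100.3] turn [0.0028, 0.0009, -0.0072] deg 0.4
```

View pics/w1.png

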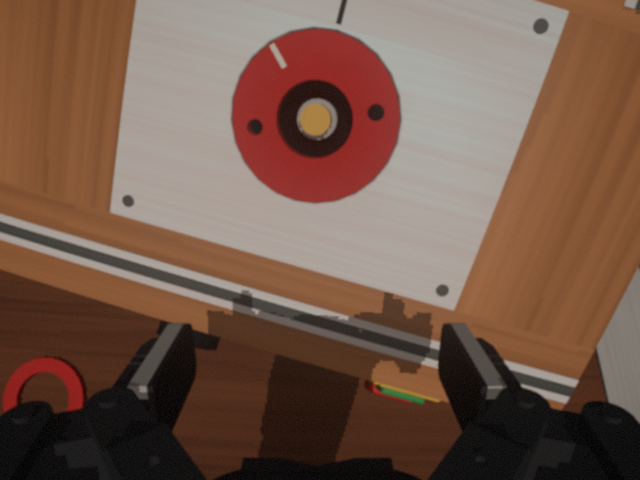

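The ring is clear in this view. Its holes are at about (255,127) and (376,112), the white line is at (278,56) and the black line at (342,10). The pose is reachable, so I'll measure from here.

```bash
python3 - <<'E'
from h import *
f=np.load("w1.npz");o={"tcp_pos":f["tp"],"orientation":f["to"]};P=pose("wrist",o);p=f["p"];d=f["d"]
H=hsv(p);h,s,v=[H[...,i].astype(int) for i in range(3)]
red=((h<6)|(h>172))&(s>150)&(v>90)
e=cv2.fitEllipse(cv2.convexHull(big(red,(200,10,430,220))));print("ring",e)
def dark(roi,t):
    c=big(v<t,roi);m=cv2.moments(c);return np.array([m["m10"],m["m01"]])/m["m00"],cv2.contourArea(c)
a=dark((242,114,268,140),80);b=dark((363,99,390,126),80);print(a,b)
sc=[dark(R_,110) for R_ in((120,193,136,209),(434,282,450,298),(530,16,552,36))];print(sc)
# depth plane on the plate
K,D,A,c=P
ys,xs=np.mgrid[15:290:6,130:540:6];m=(s[ys,xs]<60)&(v[ys,xs]>120)&(d[ys,xs]>0)
px=np.c_[xs[m],ys[m]].astype(float);u=cv2.undistortPoints(px.reshape(-1,1,2),K,D).reshape(-1,2)
X=c+(np.c_[u,np.ones(len(u))]*d[ys[m],xs[m]][:,None])@A.T
X0=X.mean(0);n=np.linalg.svd(X-X0)[2][2];n*=np.sign(n[2]);
dist=(X-X0)@n;k=abs(dist)<.01;X0=X[k].mean(0);n=np.linalg.svd(X[k]-X0)[2][2];n*=np.sign(n[2])
print("normal",n,"tilt",np.degrees(np.arccos(n[2])),"yaw",np.degrees(np.arctan2(-n[1],-n[0])),"sd",((X[k]-X0)@n).std())
for nm,n_,pp in(("depth",n,X0),("model",plate(-15.5)[:,2],None)):
    if pp is None:pp=cast(P,[e[0]],[0,0,.293])[0]
    C=cast(P,[e[0]],pp,n_)[0];S=cast(P,[q[0] for q in sc],pp,n_);h2=cast(P,[a[0],b[0]],pp,n_)
    yl=S[0]-S[1];yaw=np.degrees(np.arctan2(yl[1],yl[0]))-90
    Pl=plate(yaw);q=(h2-C)@Pl;mid=h2.mean(0)
    print(nm,"C",C,"mid",mid,"yaw",yaw,"|screws|",np.linalg.norm(S[0]-S[1]),np.linalg.norm(S[1]-S[2]),"holes",q.round(4).tolist(),"sep",np.linalg.norm(h2[0]-h2[1]),"ang",np.arctan2(*(q[0]-q[1])[[1,0]]))
    L=(cast(P,[[342,10],[278,56]],pp,n_)-C)@Pl;print("black,white angle",np.arctan2(L[:,1],L[:,0]))
E
```

```text
ring ((315.50958251953125, 115.1366195678711), (165.6057586669922, 171.77944946289062), 176.62567138671875)
(array([254.94509804, 126.26405229]), 127.5) (array([375.4       , 112.07575758]), 165.0)
[(array([127.60238095, 200.55714286]), 70.0), (array([442.02277433, 289.97722567]), 80.5), (array([540.42586399,  25.79041249]), 149.5)]
normal [-0.48641632  0.11281914  0.86641272] tilt 29.9555865583864 yaw -13.05825959221302 sd 0.0006900933297868212
depth C [ 0.57351553 -0.13865735  0.293772  ] mid [ 0.57158648 -0.13795231  0.29259719] yaw -12.907347694650639 |screws| 0.20633298861583035 0.15609802848584767 holes [[-0.0159, 0.032, -0.0038], [0.0112, -0.0316, 0.0037]] sep 0.06957042207015596 ang 1.9745198371951724
black,white angle [0.03250609 0.86337842]
model C [ 0.57393026 -0.13866076  0.293     ] mid [ 0.57204756 -0.13846339  0.29191302] yaw -11.685885399556525 |screws| 0.2058152331933835 0.16405898583432338 holes [[-0.015, 0.032, -0.0], [0.0106, -0.0325, -0.0]] sep 0.0693516771747595 ang 1.9489126764853568
black,white angle [0.01109111 0.8408937 ]
```

`plate()` had the Euler order wrong: it should be intrinsic "ZY". I'll fix that and evaluate again.

```bash
sed -i 's/"zy"/"ZY"/' h.py; python3 - <<'E'
from h import *
f=np.load("w1.npz");o={"tcp_pos":f["tp"],"orientation":f["to"]};P=pose("wrist",o);p=f["p"]
H=hsv(p);h,s,v=[H[...,i].astype(int) for i in range(3)]
red=((h<6)|(h>172))&(s>150)&(v>90)
Pl=plate(-13.0);X0=np.array([.57352,-.13866,.29377]);n=Pl[:,2]
rc=cast(P,cv2.convexHull(big(red,(200,10,430,220))).reshape(-1,2),X0,n);q=(rc-X0)@Pl
print("ring circ",cv2.minEnclosingCircle(np.float32(q[:,:2])),cv2.fitEllipse(np.float32(q[:,:2])*1000))
for nm,roi in(("L",(240,112,270,142)),("R",(361,97,392,128)),("bore",(270,72,362,166))):
    sub=np.zeros(p.shape[:2],bool);x0,y0,x1,y1=roi;sub[y0:y1,x0:x1]=~red[y0:y1,x0:x1]
    if nm!="bore":
        sub[y0:y1,x0:x1]=(p[y0:y1,x0:x1,0]<120)
    Q=(cast(P,cv2.convexHull(big(sub)).reshape(-1,2),X0,n)-X0)@Pl*1000
    print(nm,cv2.fitEllipse(np.float32(Q[:,:2])))
sc=cast(P,[[127.6,200.6],[442,290],[540.4,25.8]],X0,n);print(((sc-X0)@Pl).round(4))
L=(cast(P,[[342,10],[278,56]],X0,n)-X0)@Pl;print(np.arctan2(L[:,1],L[:,0]))
c=P[3]-X0;print("cam in plate",c@Pl)
E
```

```text
ring circ ((-0.0023759964387863874, 0.00038021610816940665), 0.04776668921113014) ((-2.3474302291870117, 0.3632563650608063), (94.95801544189453, 95.15084075927734), 131.01681518554688)
L ((-15.302247047424316, 32.83894729614258), (9.230974197387695, 9.399653434753418), 4.080826282501221)
R ((10.37568187713623, -32.12660598754883), (9.336838722229004, 9.659390449523926), 18.5466365814209)
bore ((-2.348269462585449, 0.24349761009216309), (42.652950286865234, 43.20903778076172), 168.97500610351562)
[[-0.0809  0.1034  0.    ]
 [-0.0804 -0.103   0.    ]
 [ 0.0757 -0.1026 -0.    ]]
[0.00337407 0.83809689]
cam in plate [ 0.01024138 -0.02605251  0.25224935]
```

```bash
cat >> h.py <<'E'
PL=plate(-13.0);RC=np.array([.57352,-.13866,.29377])+PL@[-.0024,.00035,0]
RSP=PL@R.from_rotvec([0,0,.376]).as_matrix()   # spanner frame when seated
def tray_sp(g,yaw):
    Rs=R.from_euler("ZY",[yaw,-10],degrees=True).as_matrix();return Rs,np.array(g)-Rs@[-.07,0,.03]
E
python3 - <<'E'
from h import *
print(RC)
goto(*tool_for(*tray_sp([.433,.346,.0305],47.3),h=.13))
E
```

```text
[ 0.57157354 -0.13785142  0.29257   ]
shift [-107.6, -479.8, 167.2] turn [0.294, -0.3171, -0.7186] deg 48.1
```

Emit:
play_rows --deltas '[[85, [-10, -60, -10], [0.04, -0.04, -0.09]], [85, [-25, -120, -10], [0.08, -0.08, -0.18]], [85, [-40, -180, 0], [0.12, -0.12, -0.28]], [85, [-55, -240, 20], [0.16, -0.16, -0.38]], [85, [-70, -300, 50], [0.2, -0.2, -0.48]], [85, [-82, -360, 80], [0.24, -0.24, -0.58]], [85, [-94, -415, 115], [0.27, -0.28, -0.66]], [85, [-105, -460, 150], [0.294, -0.317, -0.719]]]'

```text
clock: 3.2
tcp_pos: [0.4136, 0.3038, 0.1648]
orientation: [-2.802, -1.234, -0.246]
contact_force: [2.3, -0.5, 0.4]
grip_width: 0.0851
```

Emit:
play_rows --deltas '[[85, [-2, -19, 16], [0, 0, 0]], [85, [-2, -19, 16], [0, 0, 0]]]'

```text
clock: 3.45
tcp_pos: [0.3979, 0.3181, 0.147]
orientation: [-2.799, -1.241, -0.239]
contact_force: [0.3, -0.3, 0.8]
grip_width: 0.085
```

```bash
python3 - <<'E'
from h import *
o=r.get_obs();print(o["clock"],o["tcp_pos"],o["joints"].round(2))
goto(*tool_for(*tray_sp([.433,.346,.0305],47.3),h=.13))
p,d=r.grab_frame("wrist");np.savez("w2.npz",p=p,d=d,tp=o["tcp_pos"],to=o["orientation"]);cv2.imwrite("pics/w2.png",p[:,:,::-1])
E
```

```text
3.45 [0.3979085  0.31805322 0.14704624] [-0.46  0.26 -0.38  2.13  0.16  0.6  -1.68]
shift [23.4, 7.1, 11.1] turn [-0.0029, 0.0035, 0.0085] deg 0.6
```

View pics/w2.png

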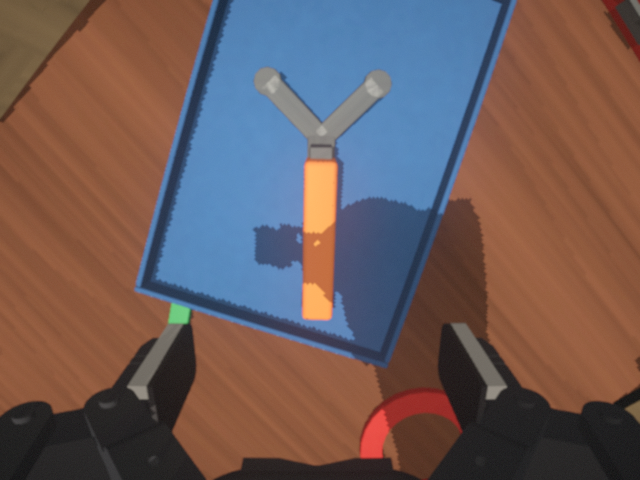

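The wrist view shows the handle spanning (303–337, 160–320), with fork ends near (267,80) and (377,83). I'll work out the spanner pose from those.

```bash
python3 - <<'E'
from h import *
f=np.load("w2.npz");o={"tcp_pos":f["tp"],"orientation":f["to"]};P=pose("wrist",o);p=f["p"]
H=hsv(p);h,s,v=[H[...,i].astype(int) for i in range(3)]
m=big((h>4)&(h<19)&(s>150)&(v>60),(290,150,350,330))
g=big((s<70)&(v>60)&(v<200),(240,60,400,150))
yaw=47.3;org=np.array([.48,.395,.013])
for i in range(6):
    Rs=R.from_euler("ZY",[yaw,-10],degrees=True).as_matrix()
    q=(cast(P,m.reshape(-1,2),org+Rs[:,2]*.042,Rs[:,2])-org)@Rs
    (cx,cy),sz,a=cv2.minAreaRect(np.float32(q[:,:2]))
    box=cv2.boxPoints(((cx,cy),sz,a));a=a if sz[0]>sz[1] else a-90
    a=(a+90)%180-90
    yaw+=a;org=org+Rs[:,:2]@(np.array([cx,cy])+[.0975,0]);org[2]=.013
print("yaw",yaw,"org",org,"handle",sz)
Rs=R.from_euler("ZY",[yaw,-10],degrees=True).as_matrix()
q=(cast(P,g.reshape(-1,2),org+Rs[:,2]*.007,Rs[:,2])-org)@Rs*1000
print("fork",q.min(0),q.max(0))
e=(cast(P,[[267,80],[377,83]],org+Rs[:,2]*.007,Rs[:,2])-org)@Rs*1000;print("ends",e)
print("grip",org+Rs@[-.07,0,.03]);goto(*tool_for(Rs,org,h=.06));goto(*tool_for(Rs,org))
E
```

```text
yaw 46.22260903402939 org [0.48012463 0.40151148 0.013     ] handle (0.10297123342752457, 0.018503408879041672)
fork [-43.62676697 -43.11847127   7.        ] [ 6.76458782 43.47114292  7.        ]
ends [[ -1.09161414  35.21427929   7.        ]
 [ -1.09285359 -34.22173489   7.        ]]
grip [0.42882612 0.34797561 0.03038886]
shift [21.6, 1.0, 82.2] turn [-0.0047, 0.0014, 0.025] deg 1.5
shift [21.7, 1.3, 142.2] turn [-0.0047, 0.0014, 0.025] deg 1.5
```

Emit:
play_rows --deltas '[[85, [10, 1, 40], [-0.005, 0.001, 0.025]], [85, [20, 1, 80], [-0.005, 0.001, 0.025]], [85, [21.7, 1.3, 115], [-0.005, 0.001, 0.025]], [85, [21.7, 1.3, 136], [-0.005, 0.001, 0.025]], [85, [21.7, 1.3, 142], [-0.005, 0.001, 0.025]], [85, [21.7, 1.3, 142], [-0.005, 0.001, 0.025]]]'

```text
clock: 4.25
tcp_pos: [0.432, 0.3499, 0.0132]
orientation: [-2.818, -1.201, -0.248]
contact_force: [-0.3, 0.6, 0.3]
grip_width: 0.0849
```

```bash
python3 - <<'E'
from h import *
Rs=R.from_euler("ZY",[46.22,-10],degrees=True).as_matrix();org=np.array([.48012,.40151,.013])
goto(*tool_for(Rs,org));print(r.get_obs()["contact_force"])
E
```

```text
shift [-0.6, -1.0, 1.1] turn [0.0012, -0.0008, -0.0006] deg 0.1
[-0.26648711  0.55772179  0.34398046]
```

Emit:
play_rows --deltas '[[10, [-0.6, -1, 1], [0, 0, 0]], [10, [-0.6, -1, 1], [0, 0, 0]], [10, [-0.6, -1, 1], [0, 0, 0]], [10, [-0.6, -1, 1], [0, 0, 0]], [10, [-0.6, -1, 1], [0, 0, 0]], [10, [-0.6, -1, 1], [0, 0, 0]]]' --squeeze 90

```text
clock: 5.0
tcp_pos: [0.4313, 0.3505, 0.0127]
orientation: [-2.818, -1.202, -0.25]
contact_force: [-0.7, -1.5, 6.4]
grip_width: 0.0187
```

```bash
python3 - <<'E'
from h import *
o=r.get_obs();print(o["grip_width"],o["contact_force"],o["moment"])
Rs=R.from_euler("ZY",[46.22,-10],degrees=True).as_matrix();org=np.array([.48012,.40151,.013])
A=R.from_rotvec(o["orientation"]).as_matrix()
print("spanner in tool R",R.from_matrix(A.T@Rs@np.diag([1.,-1,-1])).as_rotvec(),"o",A.T@(org-o["tcp_pos"]))
E
```

```text
0.018716247348401976 [-0.67038452 -1.52578882  6.38289722] [-0.24896274  0.17888146  0.0831065 ]
spanner in tool R [ 0.00155736 -0.00158362 -0.00043428] o [ 0.06959337 -0.00013211  0.01203034]
```

Emit:
play_rows --deltas '[[10, [0, 0, -20], [0, 0, 0]], [10, [-2, 0, -60], [0, 0, 0]], [10, [-5, 0, -120], [0, 0, 0]], [10, [-10, 0, -180], [0, 0, 0]], [10, [-20, 0, -240], [0, 0, 0]], [10, [-20, 0, -270], [0, 0, 0]]]'

```text
clock: 5.75
tcp_pos: [0.3841, 0.3016, 0.2775]
orientation: [-2.819, -1.201, -0.253]
contact_force: [-0.3, 0.4, -3.1]
grip_width: 0.0188
```

```bash
cat >> h.py <<'E'
def seat(os,Rs,h,so=(.0696,0,.0120),o=None):
    "TCP pose that puts the held spanner at (Rs,os) lifted h along its z"
    M=Rs@np.diag([1.,-1,-1]);goto(os+Rs[:,2]*h-M@np.array(so),M,o)
E
python3 - <<'E'
from h import *
o=r.get_obs();print(o["grip_width"],o["tcp_pos"],o["contact_force"],o["joints"].round(2))
seat(RC,RSP,.08)
E
```

```text
0.018818384583679966 [0.38405474 0.3016422  0.27747095] [-0.28510466  0.4003326  -3.13728836] [-0.36  0.05 -0.44  2.03  0.03  0.89 -1.58]
shift [-246.4, 365.3, -106.7] turn [-0.3963, 0.2352, 0.6059] deg 43.6
```

Emit:
play_rows --deltas '[[10, [-10, 15, -55], [0, 0, 0]], [10, [-35, 60, -95], [-0.04, 0.02, 0.06]], [10, [-65, 110, -115], [-0.1, 0.06, 0.15]], [10, [-100, 160, -120], [-0.17, 0.1, 0.26]], [10, [-135, 210, -120], [-0.23, 0.13, 0.36]], [10, [-170, 260, -120], [-0.29, 0.17, 0.45]], [10, [-205, 310, -115], [-0.35, 0.21, 0.54]], [10, [-240, 355, -110], [-0.396, 0.235, 0.606]]]'

```text
clock: 6.75
tcp_pos: [0.4615, -0.1305, 0.3427]
orientation: [2.887, 0.211, 0.738]
contact_force: [0.5, 0.1, -3.7]
grip_width: 0.0185
```

Emit:
play_rows --deltas '[[10, [-6, 10, 3], [0, 0, 0]], [10, [-6, 10, 3], [0, 0, 0]], [10, [-6, 10, 3], [0, 0, 0]]]'

```text
clock: 7.12
tcp_pos: [0.4587, -0.1406, 0.339]
orientation: [2.887, 0.214, 0.738]
contact_force: [-0.5, -0.9, -2.4]
grip_width: 0.0184
```

```bash
python3 - <<'E'
from h import *
o=r.get_obs();print(o["clock"],o["grip_width"],o["tcp_pos"],o["contact_force"],o["moment"],o["joints"].round(2))
seat(RC,RSP,.08);seat(RC,RSP,.025)
p,d=r.grab_frame("wrist");np.savez("w3.npz",p=p,d=d,tp=o["tcp_pos"],to=o["orientation"]);cv2.imwrite("pics/w3.png",p[:,:,::-1])
E
```

```text
7.125 0.018408897059719122 [ 0.45868314 -0.14055865  0.33904985] [-0.54503163 -0.87135433 -2.40226855] [0.23248202 0.96214946 0.00697469] [ 0.07 -0.23  0.05  2.22  0.11  0.64 -1.37]
shift [7.2, 0.2, 2.9] turn [0.0003, 0.002, -0.0012] deg 0.1
shift [7.3, 0.2, 57.9] turn [0.0003, 0.002, -0.0012] deg 0.1
```

View pics/w3.png

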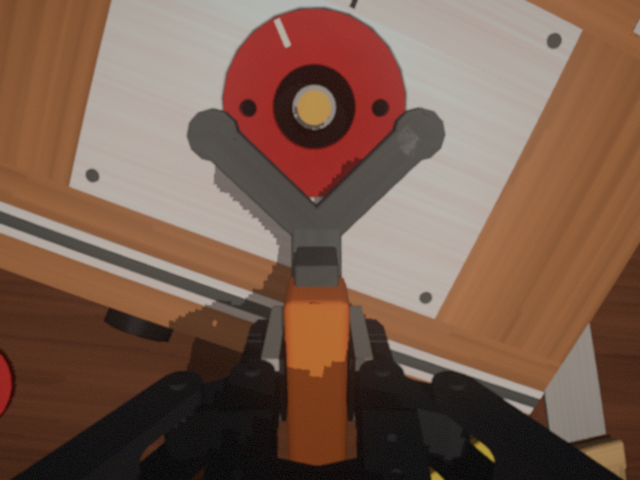

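The view shows the holes at (248,107) and (380,107), with the fork ends at about (212,134) and (419,132). Next I'll measure the fork in the hand against the holes.

```bash
python3 - <<'E'
from h import *
f=np.load("w3.npz");o={"tcp_pos":f["tp"],"orientation":f["to"]};P=pose("wrist",o);p=f["p"]
A=R.from_rotvec(o["orientation"]).as_matrix();t=o["tcp_pos"]
pin=np.array([[.0696,-.035,.005],[.0696,.035,.005]])  # fork top face over the pins, tool frame
print("predicted px fork",proj(P,t+pin@A.T).round(1).tolist())
top=cast(P,[[212,134],[419,132]],t+A@[0,0,.005],A[:,2]);print("seen fork in tool",((top-t)@A*1000).round(1).tolist())
hol=RC+np.array([[0,.035,0],[0,-.035,0]])@RSP.T
print("predicted px holes",proj(P,hol).round(1).tolist())
dk=[]
for x0,y0,x1,y1 in((236,95,260,119),(368,95,392,119)):
    m=np.zeros(p.shape[:2],bool);m[y0:y1,x0:x1]=p[y0:y1,x0:x1,0]<100
    c=cv2.convexHull(big(m));e=cv2.fitEllipse(c);dk.append(e[0]);print(e)
h=cast(P,dk,RC,PL[:,2]);q=(h-RC)@PL*1000;print("holes plate",q.round(2).tolist(),"mid",q.mean(0),"ang",np.arctan2(*(q[0]-q[1])[[1,0]]),np.linalg.norm(q[0]-q[1]))
# fork outline circles: rgb grey
H=hsv(p);g=(H[...,1]<110)&(H[...,2]<140)&(H[...,2]>55)
for x0,x1,side in((180,235,-1),(400,450,1)):
    pts=[]
    for y in range(106,150,2):
        xs=np.where(g[y,x0:x1])[0]
        if len(xs)>3:pts.append((y,x0+(xs[0] if side<0 else xs[-1])))
    print(pts)
E
```

```text
predicted px fork [[207.7, 134.3], [417.2, 134.1]]
seen fork in tool [[69.7, -33.5, 5.0], [70.3, 35.6, 5.0]]
predicted px holes [[247.6, 107.5], [380.1, 107.3]]
((247.5871124267578, 107.55362701416016), (15.734416007995605, 17.15958595275879), 152.3309326171875)
((379.8346862792969, 107.37383270263672), (16.312543869018555, 16.880754470825195), 18.14716148376465)
holes plate [[-12.85, 32.54, 0.0], [12.76, -32.46, -0.0]] mid [-4.67333614e-02  3.99458585e-02 -4.17763494e-15] ang 1.9462258819868752 69.85997221268443
[(108, np.int64(211)), (110, np.int64(204)), (112, np.int64(198)), (114, np.int64(196)), (116, np.int64(194)), (118, np.int64(192)), (120, np.int64(191)), (122, np.int64(189)), (124, np.int64(189)), (126, np.int64(188)), (128, np.int64(188)), (130, np.int64(188)), (132, np.int64(187)), (134, np.int64(187)), (136, np.int64(187)), (138, np.int64(187)), (140, np.int64(188)), (142, np.int64(189)), (144, np.int64(189)), (146, np.int64(190)), (148, np.int64(191))]
[(108, np.int64(423)), (110, np.int64(430)), (112, np.int64(434)), (114, np.int64(436)), (116, np.int64(438)), (118, np.int64(439)), (120, np.int64(441)), (122, np.int64(442)), (124, np.int64(443)), (126, np.int64(443)), (128, np.int64(443)), (130, np.int64(444)), (132, np.int64(444)), (134, np.int64(444)), (136, np.int64(444)), (138, np.int64(443)), (140, np.int64(443)), (142, np.int64(442)), (144, np.int64(441)), (146, np.int64(441)), (148, np.int64(440))]
```

```bash
python3 - <<'E'
from h import *
seat(RC,RSP,.013,(.0698,.001,.012))
E
```

```text
shift [6.8, -0.8, 70.1] turn [0.0004, 0.0014, -0.0008] deg 0.1
```

Emit:
play_rows --deltas '[[10, [4, -0.8, 25], [0, 0.001, 0.006]], [10, [6.8, -0.8, 45], [0, 0.001, 0.006]], [10, [6.8, -0.8, 60], [0, 0.001, 0.006]], [10, [6.8, -0.8, 70], [0, 0.001, 0.006]], [10, [6.8, -0.8, 70], [0, 0.001, 0.006]], [10, [6.8, -0.8, 70], [0, 0.001, 0.006]]]'

```text
clock: 7.92
tcp_pos: [0.4989, -0.1464, 0.2822]
orientation: [2.888, 0.206, 0.742]
contact_force: [0.4, -0.5, -3.0]
grip_width: 0.0184
```

```bash
python3 - <<'E'
from h import *
o=r.get_obs();print(o["contact_force"],o["moment"])
seat(RC,RSP,.013,(.0698,.001,.012))
p,d=r.grab_frame("wrist");np.savez("w4.npz",p=p,d=d,tp=o["tcp_pos"],to=o["orientation"]);cv2.imwrite("pics/w4.png",p[:,:,::-1])
P=pose("wrist",o)
hol=RC+np.array([[0,.035,0],[0,-.035,0]])@RSP.T
print("holes px",proj(P,hol).round(1).tolist())
pins=np.array([[.0698,-.034,.021],[.0698,.036,.021]]);A=R.from_rotvec(o["orientation"]).as_matrix()
print("tips",proj(P,o["tcp_pos"]+pins@A.T).round(1).tolist())
E
```

```text
[ 0.43544235 -0.53790732 -3.0384797 ] [ 0.21746248  0.86733905 -0.06265075]
shift [-0.4, -0.1, 0.5] turn [0.0005, -0.0003, -0.0069] deg 0.4
holes px [[221.7, 131.4], [406.1, 130.0]]
tips [[220.7, 130.5], [410.2, 130.4]]
```

View pics/w4.png

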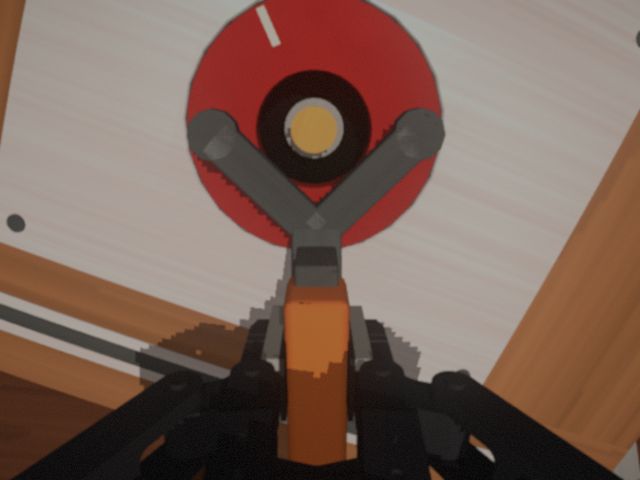

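Emit:
play_rows --deltas '[[10, [0, -0.5, 2], [0, 0, 0]], [10, [0, -0.5, 4], [0, 0, 0]], [10, [0, -0.5, 5.5], [0, 0, 0]], [10, [0, -0.5, 7], [0, 0, 0]]]'

```text
clock: 8.48
tcp_pos: [0.5023, -0.1467, 0.2761]
orientation: [2.888, 0.205, 0.743]
contact_force: [0.6, -0.6, -3.2]
grip_width: 0.0185
```

```bash
python3 - <<'E'
from h import *
o=r.get_obs();A=R.from_rotvec(o["orientation"]).as_matrix();print("F tool",A.T@o["contact_force"],"M",A.T@o["moment"])
seat(RC,RSP,.0,(.0698,.001,.012))
E
```

```text
F tool [-1.04044205  0.07820899  3.11559548] M [ 0.31348987 -0.91740759 -0.02090724]
shift [-0.5, 0.3, 6.5] turn [0.0006, -0.0006, -0.007] deg 0.4
```

Emit:
play_rows --deltas '[[10, [0, 0, 2], [0, 0, 0]], [10, [0, 0, 4], [0, 0, 0]], [10, [0, 0, 5], [0, 0, 0]], [10, [0, 0, 5], [0, 0, 0]]]'

```text
clock: 8.98
tcp_pos: [0.5046, -0.1473, 0.2718]
orientation: [2.888, 0.205, 0.742]
contact_force: [-3.9, 1.7, 0.2]
grip_width: 0.0189
```

```bash
python3 - <<'E'
from h import *
o=r.get_obs();A=R.from_rotvec(o["orientation"]).as_matrix();print("F tool",A.T@o["contact_force"],"M",A.T@o["moment"])
seat(RC,RSP,.0,(.0698,.001,.012))
E
```

```text
F tool [-2.98489997 -2.03243946 -2.26661712] M [ 0.51441924 -1.04443579 -0.08873298]
shift [-0.4, 0.3, 1.6] turn [0.0006, -0.0005, -0.007] deg 0.4
```

Emit:
play_rows --deltas '[[10, [0, 0, 1], [0, 0, 0]], [10, [0, 0, 2], [0, 0, 0]], [10, [0, 0, 2.5], [0, 0, 0]]]'

```text
clock: 9.35
tcp_pos: [0.5053, -0.1476, 0.2705]
orientation: [2.888, 0.205, 0.743]
contact_force: [-19.6, 4.3, 14.8]
grip_width: 0.0189
```

```bash
python3 - <<'E'
from h import *
o=r.get_obs();A=R.from_rotvec(o["orientation"]).as_matrix();print("F tool",A.T@o["contact_force"],"M",A.T@o["moment"])
seat(RC,RSP,.0,(.0698,.001,.012))
p,d=r.grab_frame("wrist");cv2.imwrite("pics/w5.png",p[:260,:,::-1])
E
```

```text
F tool [ -9.37714445  -3.33673898 -22.889354  ] M [ 0.9418731  -1.63986896 -0.13340762]
shift [-0.3, 0.2, 0.1] turn [0.0007, -0.0006, -0.0073] deg 0.4
```

View pics/w5.png

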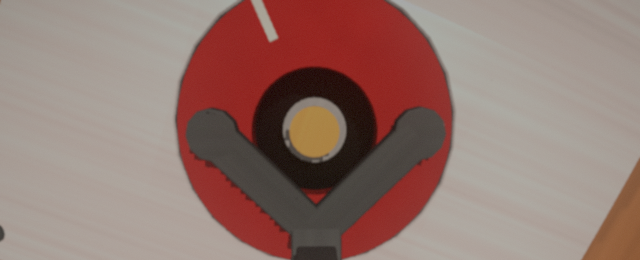

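Fully seated, with the underside at 0 mm and about 23 N of press. Now the turn: tool +z about the ring centre, which is at (69.5, 0.8) mm in the tool frame.

Emit:
play_rows --deltas '[[10, [0.1, -3.5, 0.6], [0, 0, 0.05]], [10, [0.8, -8.7, 0.6], [0, 0, 0.125]], [10, [1.5, -13.8, 0.6], [0, 0, 0.2]], [10, [2.4, -18.0, 0.6], [0, 0, 0.262]], [10, [3.3, -20.5, 0.6], [0, 0, 0.3]], [10, [3.3, -20.5, 0.6], [0, 0, 0.3]]]'

```text
clock: 10.15
tcp_pos: [0.5057, -0.1269, 0.2685]
orientation: [2.953, -0.235, 0.786]
contact_force: [-15.7, 2.8, 11.4]
grip_width: 0.0184
```

```bash
cat >> h.py <<'E'
def st():
    o=r.get_obs();A=R.from_rotvec(o["orientation"]).as_matrix();print(o["clock"],"F tool",(A.T@o["contact_force"]).round(1),"M",(A.T@o["moment"]).round(2),"q7",o["joints"].round(2))
    S=(A@np.diag([1.,-1,-1]));x=PL.T@S[:,0];print("spanner x in plate",np.arctan2(x[1],x[0]).round(4),"tilt x,y",(PL[:,2]@S[:,0]).round(4),(PL[:,2]@S[:,1]).round(4))
    c=A.T@(RC-o["tcp_pos"])*1000;print("centre in tool",c.round(2)," gap under fork",(c[2]-12).round(2))
E
python3 -c "
from h import *
st()"
```

```text
10.15 F tool [ -8.1   0.3 -17.8] M [ 0.08 -1.83 -0.06] q7 [ 0.08 -0.06  0.    2.25  0.18  0.43 -1.79]
spanner x in plate 0.0683 tilt x,y 0.0006 -0.0007
centre in tool [69.89  0.59 12.49]  gap under fork 0.49
```

Emit:
play_rows --deltas '[[10, [0.1, -3.5, 0.8], [0, 0, 0.05]], [10, [0.6, -8.7, 0.8], [0, 0, 0.125]], [10, [1.5, -13.9, 0.8], [0, 0, 0.2]], [10, [2.8, -18.9, 0.8], [0, 0, 0.275]], [10, [4.5, -23.9, 0.8], [0, 0, 0.35]], [10, [6.0, -27.1, 0.8], [0, 0, 0.4]], [10, [6.0, -27.1, 0.8], [0, 0, 0.4]]]'

```text
clock: 11.02
tcp_pos: [0.5148, -0.1004, 0.2701]
orientation: [-2.893, 0.83, -0.805]
contact_force: [-17.3, 4.6, 11.0]
grip_width: 0.0189
```

```bash
python3 - <<'E'
from h import *
st()
p,d=r.grab_frame("wrist");cv2.imwrite("pics/w6.png",p[:300,:,::-1])
E
```

```text
11.025 F tool [ -9.7   2.7 -18.4] M [-0.68 -1.87  0.05] q7 [ 0.08 -0.05 -0.08  2.24  0.25  0.45 -2.32]
spanner x in plate -0.332 tilt x,y -0.0002 -0.0008
centre in tool [70.53  0.71 12.44]  gap under fork 0.44
```

View pics/w6.png

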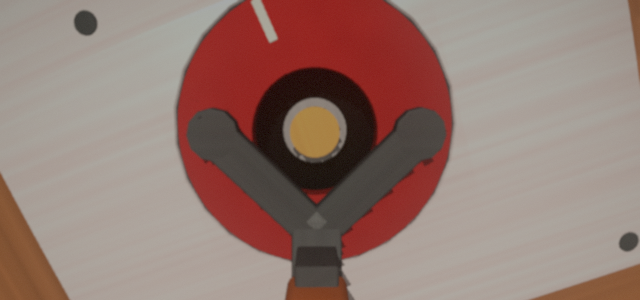

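Emit:
play_rows --deltas '[[10, [0.0, -2.1, 0.8], [0, 0, 0.03]], [10, [0.1, -4.2, 0.8], [0, 0, 0.06]], [10, [0.3, -5.6, 0.8], [0, 0, 0.08]], [10, [0.4, -7.0, 0.8], [0, 0, 0.1]], [10, [0.4, -7.0, 0.8], [0, 0, 0.1]], [10, [0.4, -7.0, 0.8], [0, 0, 0.1]]]'

```text
clock: 11.82
tcp_pos: [0.5181, -0.0947, 0.2714]
orientation: [-2.825, 0.965, -0.795]
contact_force: [-13.8, 2.8, 10.3]
grip_width: 0.0188
```

```bash
python3 -c "
from h import *
st()"
```

```text
11.825 F tool [ -6.2   3.3 -16. ] M [-1.13 -1.38 -0.1 ] q7 [ 0.08 -0.04 -0.09  2.23  0.26  0.46 -2.45]
spanner x in plate -0.4313 tilt x,y 0.0 -0.0013
centre in tool [70.74  0.45 12.55]  gap under fork 0.55
```

Emit:
play_rows --deltas '[[10, [0.0, -0.7, 0.8], [0, 0, 0.01]], [10, [0.0, -1.4, 0.8], [0, 0, 0.02]], [10, [0.0, -2.1, 0.8], [0, 0, 0.03]], [10, [0.0, -2.1, 0.8], [0, 0, 0.03]]]'

```text
clock: 12.32
tcp_pos: [0.5188, -0.0937, 0.2716]
orientation: [-2.807, 1.003, -0.792]
contact_force: [-15.1, -0.5, 9.5]
grip_width: 0.0184
```

```bash
python3 -c "
from h import *
st()"
```

```text
12.325 F tool [ -5.3   7.  -15.5] M [-1.51 -1.04 -0.91] q7 [ 0.08 -0.04 -0.1   2.23  0.27  0.46 -2.48]
spanner x in plate -0.4587 tilt x,y 0.0004 -0.003
centre in tool [70.84 -0.29 12.52]  gap under fork 0.52
```

Emit:
play_rows --deltas '[[10, [0.0, -1.0, 0.8], [0, 0, 0.01]], [10, [0.0, -2.0, 0.8], [0, 0, 0.02]], [10, [0.0, -2.5, 0.8], [0, 0, 0.03]], [10, [0.0, -2.5, 0.8], [0, 0, 0.03]]]'

```text
clock: 12.82
tcp_pos: [0.5194, -0.0928, 0.2717]
orientation: [-2.791, 1.038, -0.79]
contact_force: [-14.5, -2.1, 8.9]
grip_width: 0.0189
```

```bash
python3 - <<'E'
from h import *
st()
p,d=r.grab_frame("wrist");o=r.get_obs();cv2.imwrite("pics/w7.png",p[:300,:,::-1])
P=pose("wrist",o);H=hsv(p)
w=big((H[...,1]<60)&(H[...,2]>150),(200,0,320,60));m=cv2.moments(w);c=[m["m10"]/m["m00"],m["m01"]/m["m00"]];print(c,m["m00"])
x=(cast(P,[c],RC,PL[:,2])[0]-RC)@PL;print("white line angle",np.arctan2(x[1],x[0]),np.hypot(x[0],x[1]))
E
```

```text
12.825 F tool [ -4.    8.2 -14.5] M [-1.95 -0.89 -1.7 ] q7 [ 0.08 -0.04 -0.1   2.23  0.28  0.46 -2.52]
spanner x in plate -0.4839 tilt x,y 0.0011 -0.0058
centre in tool [70.89 -1.05 12.45]  gap under fork 0.45
[210.0360248447205, 8.927950310559007] 402.5
white line angle 0.20037263082922493 0.05137649336171992
```

View pics/w7.png

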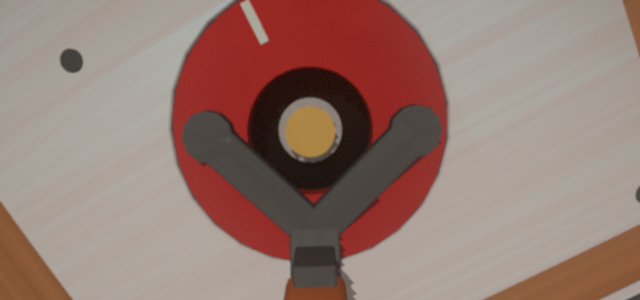

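```bash
python3 - <<'E'
from h import *
o=r.get_obs();P=pose("wrist",o);x=(cast(P,[[245,3],[264,43],[254.5,23]],RC,PL[:,2])-RC)@PL;print(np.arctan2(x[:,1],x[:,0]),x.round(4))
E
```

```text
[-0.0158147  -0.00491713 -0.01127499] [[ 0.0464 -0.0007  0.    ]
 [ 0.0328 -0.0002 -0.    ]
 [ 0.0397 -0.0004 -0.    ]]
```

Emit:
play_rows --deltas '[[10, [0, 0.8, 0.3], [0, 0, -0.015]], [10, [0, 1.5, 0.1], [0, 0, -0.03]], [10, [0, 1.5, 0], [0, 0, -0.03]]]'

```text
clock: 13.25
tcp_pos: [0.5185, -0.0939, 0.272]
orientation: [-2.815, 0.995, -0.795]
contact_force: [-7.4, 0.6, 5.3]
grip_width: 0.0191
```

```bash
python3 -c "
from h import *
st()"
```

```text
13.25 F tool [-2.8  2.6 -8.2] M [-0.75 -1.06 -0.7 ] q7 [ 0.08 -0.04 -0.1   2.23  0.28  0.46 -2.49]
spanner x in plate -0.4514 tilt x,y 0.0019 -0.0056
centre in tool [ 7.066e+01 -3.000e-02  1.310e+01]  gap under fork 1.1
```

Emit:
play_rows --deltas '[[10, [0, 0.4, 0], [0, 0, -0.008]], [10, [0, 0.4, -3], [0, 0, -0.008]], [10, [0, 0.4, -7], [0, 0, -0.008]], [10, [0, 0.4, -13], [0, 0, -0.008]], [10, [0, 0.4, -30], [0, 0, -0.008]], [10, [0, 0.4, -70], [0, 0, -0.008]], [10, [0, 0.4, -90], [0, 0, -0.008]], [10, [0, 0.4, -90], [0, 0, -0.008]]]'

```text
clock: 14.25
tcp_pos: [0.4748, -0.0836, 0.3518]
orientation: [-2.818, 0.985, -0.8]
contact_force: [0.6, -0.4, -3.7]
grip_width: 0.0184
```

```bash
python3 - <<'E'
from h import *
st()
o=r.get_obs()
p,d=r.grab_frame("wrist");np.savez("w8.npz",p=p,tp=o["tcp_pos"],to=o["orientation"]);cv2.imwrite("pics/w8.png",p[:,:,::-1])
org=np.array([.48012,.40151,.013]);Rs=R.from_euler("ZY",[46.22,-10],degrees=True).as_matrix()
seat(org,Rs,.25);seat(org,Rs,0)
E
```

```text
14.25 F tool [-1.1  0.8  3.6] M [-0.35 -0.81  0.03] q7 [ 0.06 -0.22 -0.1   2.19  0.18  0.68 -2.39]
spanner x in plate -0.4442 tilt x,y 0.0047 -0.0035
centre in tool [ 69.42   0.85 104.81]  gap under fork 92.81
shift [-329.5, -259.6, -4.1] turn [0.2955, -0.4047, -1.4116] deg 85.8
shift [-440.0, -249.8, 219.9] turn [0.2955, -0.4047, -1.4116] deg 85.8
```

View pics/w8.png

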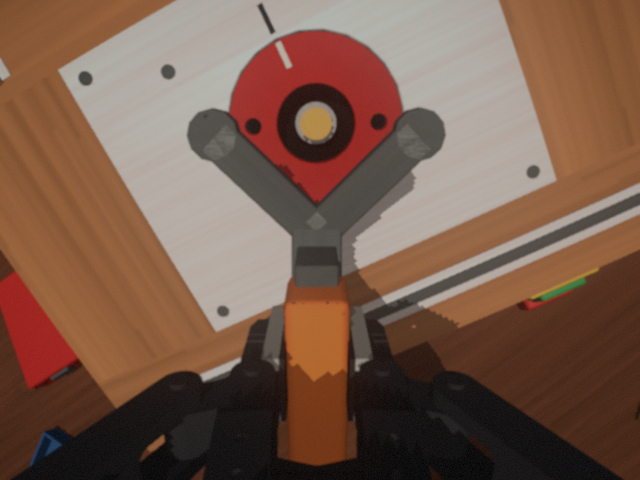

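The white line at (283,55) meets the black line at (265,18), so the ring is at its stop. The spanner is off, so back to the tray.

Emit:
play_rows --deltas '[[10, [-20, -15, -30], [0.02, -0.03, -0.1]], [10, [-65, -45, -30], [0.06, -0.08, -0.27]], [10, [-110, -78, -30], [0.1, -0.13, -0.44]], [10, [-150, -110, -28], [0.13, -0.18, -0.61]], [10, [-195, -145, -25], [0.17, -0.23, -0.78]], [10, [-240, -180, -20], [0.21, -0.28, -0.95]], [10, [-280, -215, -15], [0.25, -0.33, -1.12]], [10, [-310, -240, -10], [0.28, -0.38, -1.29]]]'

```text
clock: 15.3
tcp_pos: [0.3995, 0.2944, 0.2667]
orientation: [-2.867, -1.034, -0.288]
contact_force: [0.9, -1.2, -2.8]
grip_width: 0.0188
```

```bash
python3 - <<'E'
from h import *
st()
org=np.array([.48012,.40151,.013]);Rs=R.from_euler("ZY",[46.22,-10],degrees=True).as_matrix()
seat(org,Rs,.15);seat(org,Rs,0.03)
E
```

```text
15.3 F tool [-0.6  1.5  2.7] M [-0.07 -0.4   0.03] q7 [-0.43  0.06 -0.35  2.05  0.03  0.83 -1.67]
spanner x in plate 0.9008 tilt x,y -0.1219 0.4077
centre in tool [-134.72  442.05  -59.37]  gap under fork -71.37
shift [12.2, -18.7, 111.3] turn [0.0102, -0.0301, -0.1133] deg 6.7
shift [8.5, -19.8, 231.2] turn [0.0102, -0.0301, -0.1133] deg 6.7
```

Emit:
play_rows --deltas '[[10, [12, -18, 30], [0.01, -0.03, -0.113]], [10, [12, -19, 70], [0.01, -0.03, -0.113]], [10, [12, -19, 110], [0.01, -0.03, -0.113]], [10, [11, -19, 150], [0.01, -0.03, -0.113]], [10, [10, -20, 190], [0.01, -0.03, -0.113]], [10, [9, -20, 220], [0.01, -0.03, -0.113]], [10, [8.5, -20, 231], [0.01, -0.03, -0.113]], [10, [8.5, -20, 231], [0.01, -0.03, -0.113]]]'

```text
clock: 16.3
tcp_pos: [0.4271, 0.3467, 0.0416]
orientation: [-2.818, -1.202, -0.244]
contact_force: [-0.4, 0.9, -3.4]
grip_width: 0.0186
```

```bash
python3 - <<'E'
from h import *
org=np.array([.48012,.40151,.013]);Rs=R.from_euler("ZY",[46.22,-10],degrees=True).as_matrix()
st();seat(org,Rs,0)
E
```

```text
16.3 F tool [-0.2 -0.9  3.4] M [ 0.01 -0.35 -0.02] q7 [-0.59  0.49 -0.25  2.11  0.3   0.4  -1.84]
spanner x in plate 1.0174 tilt x,y -0.1032 0.4296
centre in tool [-202.87  439.56 -290.3 ]  gap under fork -302.3
shift [0.6, 0.3, 29.4] turn [-0.0001, 0.0017, -0.0003] deg 0.1
```

Lower until light contact.

Emit:
play_rows --deltas '[[10, [0.5, 0.3, 12], [0, 0, 0]], [10, [0.5, 0.3, 22], [0, 0, 0]], [10, [0.5, 0.3, 27], [0, 0, 0]], [10, [0.5, 0.3, 29], [0, 0, 0]], [10, [0.5, 0.3, 29.4], [0, 0, 0]], [10, [0.5, 0.3, 29.4], [0, 0, 0]]]'

```text
clock: 17.05
tcp_pos: [0.4312, 0.3505, 0.013]
orientation: [-2.818, -1.202, -0.245]
contact_force: [-0.3, -0.8, -2.0]
grip_width: 0.0187
```

```bash
python3 - <<'E'
from h import *
org=np.array([.48012,.40151,.013]);Rs=R.from_euler("ZY",[46.22,-10],degrees=True).as_matrix()
print(r.get_obs()["contact_force"]);seat(org,Rs,0)
E
```

```text
[-0.25584909 -0.82376402 -2.00218612]
shift [-0.0, 0.0, 0.2] turn [-0.0, 0.0013, -0.0002] deg 0.1
```

Emit:
play_rows --deltas '[[40, [0, 0, 0.3], [0, 0, 0]], [60, [0, 0, 0.3], [0, 0, 0]], [80, [0, 0, 0], [0, 0, 0]], [80, [0, 0, 0], [0, 0, 0]], [80, [0, 0, -15], [0, 0, 0]], [80, [0, 0, -50], [0, 0, 0]], [80, [0, 0, -100], [0, 0, 0]], [80, [-20, 0, -140], [0, 0, 0]]]'

```text
clock: 18.05
tcp_pos: [0.4016, 0.3198, 0.1506]
orientation: [-2.816, -1.202, -0.25]
contact_force: [-0.3, -0.3, 0.6]
grip_width: 0.0801
```

Emit:
play_rows --deltas '[[80, [0, 0, -20], [0, 0, 0]], [80, [0, 0, -20], [0, 0, 0]], [80, [0, 0, -20], [0, 0, 0]]]'

```text
clock: 18.42
tcp_pos: [0.399, 0.317, 0.1702]
orientation: [-2.817, -1.202, -0.25]
contact_force: [-0.1, 0.2, -0.2]
grip_width: 0.0801
```

```bash
python3 - <<'E'
from h import *
o=r.get_obs();print(o["clock"],o["tcp_pos"],o["contact_force"],np.abs(o["qvel"]).max(),o["grip_width"])
p,d=r.grab_frame("wrist");t,_=r.grab_frame("top")
cv2.imwrite("pics/end.png",cv2.hconcat([cv2.resize(p,(400,300)),cv2.resize(t,(400,300))])[:,:,::-1])
P=pose("wrist",o);H=hsv(p);h,s,v=[H[...,i].astype(int) for i in range(3)]
m=big((h>4)&(h<19)&(s>150)&(v>60),(280,130,360,350))
Rs=R.from_euler("ZY",[46.22,-10],degrees=True).as_matrix();org=np.array([.48012,.40151,.013])
q=(cast(P,m.reshape(-1,2),org+Rs[:,2]*.042,Rs[:,2])-org)@Rs
print(cv2.minAreaRect(np.float32(q[:,:2]*1000)))
T=R.from_euler("z",30,degrees=True).as_matrix();print("tray frame org, grip",(org-[.4514,.3758,0])@T,(org+Rs@[-.07,0,.03]-[.4514,.3758,0])@T)
E
```

```text
18.425 [0.39898851 0.31702181 0.17019247] [-0.13217375  0.20044811 -0.24864357] 0.022080469354701825 0.0801141746192296
((-96.9945068359375, -1.2321491241455078), (102.80257415771484, 18.619585037231445), 0.5110485553741455)
tray frame org, grip [0.03772725 0.00790551 0.013     ] [-0.03346745 -0.01280541  0.03038886]
```

View pics/end.png

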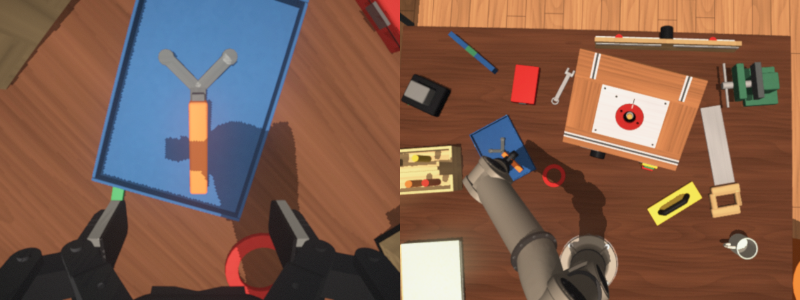

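The spanner lies in the tray as it did at the start, the ring's lines meet, and the bystanders look unmoved. Handing in.

```bash
python3 -c "
from bench import r
print(r.hand_in())"
```

```text
the job is handed in; nothing more can be done
None
```

The ring is turned to its stop and the spanner is back in the tray, pins down. I handed the job in at about 18.5 s of the 67 s; the hand-in gives no verdict.

- **Seating:** Both pins were sunk before any turning. The fork lay on the ring face, with a measured gap of about 0.1 mm at some 23 N of press.
- **Turning:** I turned the ring clockwise about 0.80 rad. The torque then climbed to about 1.7 N m at the wrist, so I stopped pushing and eased off. The wrist force stayed under about 25 N in my readings between moves.
- **Ring check:** After lifting off, the ring's white line meets the plate's black line. I measured the angle while still seated at about -0.01 rad.
- **Tray check:** The spanner is within about 1–2 mm of where it started, with fork and grip point well inside the tray. The gripper is clear of everything.
- **Bystanders:** They looked unmoved in the last pictures; I did not measure them.
- **Disagreements:** My first plate orientation had an angle-order mistake, which the depth picture exposed and I fixed before going near the ring. The fork also showed about 1 mm off to the side in the grip, which I corrected before putting the pins in. While turning, the computed gap under the fork read about 0.5 mm, and 1.1 mm as I eased off. Both are well under the 7 mm limit.

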